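# Wind the kitchen timer fully and show it to the webcam

## Task

Wind the red and cream kitchen timer right up to its stop where it stands in its wooden dock: turn the cream upper shell counter-clockwise as seen from above, regripping as often as needed. Then lift it out and hold it upright in the air in front of the webcam, centred on the lens at lens height with its middle about 12 cm from the lens, the white pointer mark on the red base facing the lens, and finish holding it there still, without letting go. Do not touch the webcam or its stand, and leave the spice jar, blue mug, tea light, coffee capsule and espresso cup where they are.

Things in the scene. Friction and masses are not known exactly. Their poses are not given: they have to be found in the camera images.
- timer: Loose, 0.2 to 0.3 kg, 58 mm diameter, 57 tall, on a fixed square foot 66x66x6. Origin: centre of the red base's underside (top of the foot), z up; the frame stays with the base, whose white pointer mark faces its -x. Red base 0 to 20 mm high; cream shell turns on it: straight 21 to 31 mm up, domed above. Wind with fingertips 22 to 27 mm up; carry by base and shell, any yaw
- timer_mid (a point): middle of the timer: on its axis, 28 mm above its underside
- timer_dial (a joint): angle of the cream shell on the base: grows counter-clockwise from above; 0 run down, 5.24 rad at the stop; fully wound is above 5.0. Stays where it is left. Friction 0.02 N m plus 0.05 N m per rad/s; beyond the stop the shell slips in the grip
- dock: wooden dock, fixed, 104x104x10 mm, origin at the centre of its underside; in its top a square recess 70x70 mm, 6 deep, in which the timer's foot stands with 2 mm play a side, so the base cannot turn; lift the timer straight up out of it
- camera_stand: webcam on a stand, fixed: round foot 90 mm diameter, 12 mm post, black head 92 mm wide (y), 34 deep, 32 high, top at 181 mm. Origin under the post on the worktop; the lens looks level along the stand's own -x axis. The wanted place of the timer's middle is (-0.146, 0, 0.165) m in this frame
- camera_lens (a point): centre of the front of the lens, at (-0.026, 0, 0.165) m in the stand's frame
- spice_jar: glass spice jar with green cap, 46 mm diameter, 106 tall; origin at the centre of its underside. Bystander.
- blue_mug: blue and white mug, 78 mm wide, 112 over its handle, 92 tall; origin at its underside. Bystander.
- candle: tea light in a metal cup, 38 mm diameter, 15 tall; origin at the centre of its underside. Bystander.
- capsule: cream coffee capsule, 35 mm diameter, 28 tall; origin at the centre of its underside. Bystander.
- espresso_cup: small white espresso cup, 62 mm wide, 88 over its handle, 50 tall; origin at its underside. Bystander.

How it is judged:
By the outcome, as a careful person would: the job done as asked, in the order asked, and still so for the second after the job is handed in, while the arm keeps its last pose, push and grip.
It also fails if it takes over 72 s, if anything falls off the work surface, if the arm or the gripper's body presses on something with over 40 N, if the wrist force passes 120 N, or if a joint passes its speed limit or range.

## Robot

A 7-joint arm with a two-finger parallel gripper is mounted at the origin on a cart in front of the work surface, level with it; the furniture and walls round the work are solid. World frame = base frame: x ahead of the robot, y to its left, z up, the work surface at z = 0. Lengths are in m, angles in rad, forces in N, time in s.
With the tool pointing down it reaches from about 0.35 to 0.9 m from the base axis. Payload 8.1 kg.
Tool frame: the origin (TCP) lies on the centre line of the jaws, within the pads' length; the fingertips stand 17 mm ahead of it and the grasp point (between the pads) lies 2 mm behind it (ctrl.tip_extent is the distance from the TCP to the fingertips, in m); z points along the fingers, y is the line along which they close (so a half turn about z gives the same grasp; the last joint's range is limited). The gripper opens to 85 mm and grips with 20 to 120 N. Pads are 22 mm wide; open, the fingers measure 114 mm over their backs; the gripper's body (76 mm by 85 mm) begins 54 mm behind the grasp point. The pads swing forward as they close: fully open they stand 13 mm farther back than shut.
Start: joints at [-1.364, 0.434, 0.025, 1.573, -0.012, 1.134, -0.075], TCP at [0.191, 0.595, 0.248] pointing down, gripper open.
Joint ranges: [-2.62, 2.62], [-0.44, 2.09], [-1.27, 1.32], [0.08, 2.57], [-1.32, 4.46], [0.12, 2], [-2.74, 2.74]. Speed limits (rad/s): [2.22, 2.22, 3.01, 3.01, 3.14, 3.14, 3.14].

## Interface

Orientations are given as a unit quaternion [w, x, y, z].
In Python, from workcell import ctrl, viewer, order gives the robot as it stands (ctrl), with the cameras (viewer) and the job (order).
- The arm moves only by the shell command python3 shift.py 'ROWS' [OPENING] [FORCE]. ROWS is a JSON list of rows, 1 to 8 of them, each an object with the fields d (a list: dx, dy, dz in m), twist (a turn about the tool's z in rad); a field left out counts as zero; each row is the pose to reach, as a shift and turn from the pose commanded when the command began, along the tool's axes at that moment; what a row does not reach only later rows make up. A row lasts 1/10 s, in which the tool goes at most 0.05 m and 0.15 rad, less where a joint would pass 70% of its speed; a pose out of reach is approached as far as the arm can. OPENING is the opening from 0.0 (shut) to 1.0 (fully open), set as the command begins (- or left out keeps the last). The fingers move at their own pace and stop on an object; FORCE is the grip in N (left out, the last holds). Time passes only in rows, so rows that do not move let the fingers close. It prints the time, the measured TCP pose, the force, the opening and the grip force at its end. Input that does not fit is refused with a message, and nothing moves.
- ctrl.sense(): the state, without advancing time (a new reading comes with each control period).
- viewer.snapshot(name): name is "scene" or "top" or "wrist"; returns (picture, depth): 420x560x3 uint8, red, green, blue; 420x560 float32, m along the optical axis (not along the pixel's ray), 0 where there is no reading.
- viewer.camera_info(name): a dict with "intrinsics" (3x3 intrinsics, pixels), "position" and "rotation" of the camera in the world. Camera axes: x right, y down, z forward; pixel columns grow to the right and rows downward; lengths in m; the calibration is good to about 2 mm. A picture is of the moment at which its call begins: read the wrist's pose just before it. camera_info takes no time and is no camera call; for the wrist camera it gives the pose at the moment of the call.
- order.hand_in(): hands the job in; it is judged then, once.
The state is a dict: "time": time; "q": joint angles; "qd": joint speeds; "joint_torque": joint torques, N m; "eef_pos": TCP position; "ee_rot": TCP orientation; "contact_force": force on the tool from outside, world axes, zero at the start; "moment": the same for the moment, N m; "gripper_width": opening from 0.0 (shut) to 1.0 (fully open); "finger_force": force on a finger pad.
Only numpy, scipy, OpenCV 4.12 (cv2) and the standard library are available. Lean on these libraries where they do the work, as an engineer would, in place of code of your own. Each camera call takes 0.05 s, during which the arm holds its last target. There are 200 camera calls.

## Working session

There is one attempt and no reset: what is moved stays moved. The work goes in short steps, Python scripts to look and compute and a shell command to move; the robot and the scene stay as the last step left them, time stands still between calls to the robot, and variables do not carry over. Pictures are saved under pics/ and viewed, at most 11 in all, crops included, and the job is handed in when it is done.

```bash
ls; mkdir -p pics; python3 - <<'E'
from workcell import ctrl, viewer, order
import cv2,numpy as np
ims=[]
for n in("scene","top"):
    p,d=viewer.snapshot(n); np.savez(f"pics/{n}.npz",p=p,d=d); i=viewer.camera_info(n); print(n,i)
    cv2.imwrite(f"pics/{n}.png",p[:,:,::-1])
print(ctrl.sense(),ctrl.tip_extent)
E
```

```text
pics
shift.py
workcell.py
scene {'intrinsics': array([[541.34090851,   0.        , 287.70303513],
       [  0.        , 541.34090851, 215.110273  ],
       [  0.        ,   0.        ,   1.        ]]), 'position': array([ 0.24512494, -0.56896281,  0.98396687]), 'rotation': array([-0.32954891,  0.91187088, -0.23016421,  0.08314719])}
top {'intrinsics': array([[407.80339094,   0.        , 277.39058641],
       [  0.        , 407.80339094, 206.43022952],
       [  0.        ,   0.        ,   1.        ]]), 'position': array([0.44972716, 0.05422664, 1.07168874]), 'rotation': array([ 0.05694627, -0.70452131,  0.70534795, -0.05376904])}
{'time': 0.1, 'q': array([-1.36359882,  0.43516026,  0.02495224,  1.57398719, -0.01159108,
        1.13399062, -0.07504981]), 'qd': array([ 9.11390772e-04, -7.37451064e-05,  1.57392856e-03, -2.77736644e-03,
       -2.27139893e-04, -7.38929486e-04,  2.88739254e-04]), 'joint_torque': array([ 3.05935646e-03, -6.71753740e+01,  1.02795683e+00, -3.16901457e+01,
        1.58237759e-02,  7.19696400e-03, -3.03755553e-05]), 'eef_pos': array([0.19045192, 0.59483756, 0.24760718]), 'ee_rot': array([-4.48806042e-05,  1.54277988e-01,  9.88027232e-01, -6.98891482e-04]), 'contact_force': array([-0.70842954, -0.36681927, -0.0740079 ]), 'moment': array([ 0.02341991, -0.04788075,  0.00414532]), 'finger_force': 0.0, 'gripper_width': 1.003470728803516} 0.017
```

View pics/scene.png

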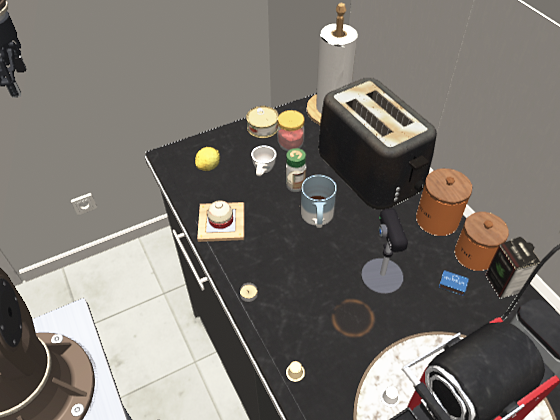

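View pics/top.png

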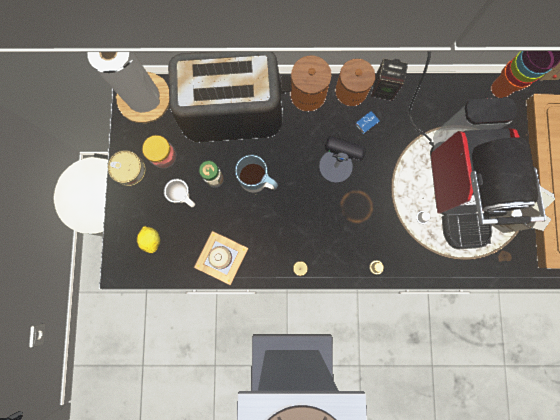

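The scene view shows the timer in its dock at (220,215) and the webcam at (390,235). In the top view the timer is at (221,258), the webcam head at (345,148) and its foot at (336,165). Next I'll measure these.

```bash
cat > h.py <<'E'
from workcell import ctrl, viewer, order
import cv2,numpy as np
from scipy.spatial.transform import Rotation as R
def cam(n):
    i=viewer.camera_info(n); return i['intrinsics'],i['position'],R.from_quat(np.roll(i['rotation'],-1)).as_matrix()
def cloud(d,c):
    K,t,M=c; v,u=np.indices(d.shape)
    P=np.stack([(u-K[0,2])/K[0,0]*d,(v-K[1,2])/K[1,1]*d,d],-1)@M.T+t
    P[d<=0]=np.nan; return P
def ray(u,v,z,c):
    K,t,M=c; r=M@np.array([(u-K[0,2])/K[0,0],(v-K[1,2])/K[1,1],1]); return t+r*(z-t[2])/r[2]
E
python3 - <<'E'
from h import *
for n in("scene","top"):
    f=np.load(f"pics/{n}.npz");p,d=f['p'],f['d'];c=cam(n);P=cloud(d,c);X,Y,Z=np.moveaxis(P,-1,0)
    # webcam head
    a=ray(*((390,225) if n=="scene" else (345,148)),0.18,c);print(n,"head guess",a)
    near=np.hypot(X-a[0],Y-a[1])<0.09
    m=near&(Z>.172)&(Z<.19); q=P[m]; print("head top",len(q),np.median(q[:,2]),cv2.minAreaRect(q[:,:2].astype(np.float32)*1000))
    m=near&(Z>.14)&(Z<.19);q=P[m]; print("head all",cv2.minAreaRect(q[:,:2].astype(np.float32)*1000))
    # foot: greyish-blue disc
    g=ray(*((382,276) if n=="scene" else (336,165)),0.005,c)
    col=p[276,370] if n=="scene" else p[170,332]; print("foot col",col)
    m=(np.abs(p.astype(int)-col).max(-1)<14)&(np.hypot(X-g[0],Y-g[1])<.07)&(Z<.03)
    q=P[m];print("foot",len(q),np.median(q[:,2]),cv2.minEnclosingCircle(q[:,:2].astype(np.float32)*1000),q.mean(0))
    # dock & timer
    hsv=cv2.cvtColor(p,cv2.COLOR_RGB2HSV)
    t=ray(*((220,215) if n=="scene" else (221,258)),0.03,c)
    loc=np.hypot(X-t[0],Y-t[1])<.085
    m=loc&(Z>.005)&(Z<.016);q=P[m];print("dock",len(q),np.median(q[:,2]),cv2.minAreaRect(q[:,:2].astype(np.float32)*1000))
    m=loc&(Z>.04);q=P[m];print("timer top",q[:,2].max(),cv2.minEnclosingCircle(q[:,:2].astype(np.float32)*1000))
f=np.load("pics/scene.npz")['p'];g=np.load("pics/top.npz")['p']
A=cv2.resize(f[190:250,185:255],(400,343),interpolation=3);B=cv2.resize(g[225:290,185:255],(400,371),interpolation=3)
C=cv2.resize(f[195:300,350:420],(380,570),interpolation=3)
W=np.zeros((600,800,3),np.uint8);W[:290,:400]=cv2.resize(A,(400,290));W[300:600,:400]=cv2.resize(B,(400,300));W[:570,410:790]=C
cv2.imwrite("pics/crop.png",W[:,:,::-1])
E
```

```text
scene head guess [ 0.72195637 -0.09451392  0.18      ]
head top 663 0.17884459775715433 ((723.125, -98.02890014648438), (90.27192687988281, 41.122806549072266), 71.31429290771484)
head all ((722.1734619140625, -98.52688598632812), (91.82505798339844, 42.606483459472656), 71.31429290771484)
foot col [123 124 133]
foot 1004 0.010128845165693179 ((731.3425903320312, -96.30792236328125), 46.566802978515625) [ 0.72595433 -0.10138391  0.01029796]
dock 1036 0.008971377596399543 ((484.9378662109375, 205.11122131347656), (109.99800109863281, 104.77093505859375), 64.74747467041016)
timer top 0.06982833689122059 ((483.6385803222656, 202.35305786132812), 27.726760864257812)
top head guess [ 0.72429284 -0.09493827  0.18      ]
head top 581 0.17942155873436305 ((723.3981323242188, -95.10316467285156), (91.30841064453125, 41.83061599731445), 69.62361145019531)
head all ((723.1826782226562, -95.09056091308594), (91.5846176147461, 42.140926361083984), 69.16641998291016)
foot col [112 115 125]
foot 633 0.010779792522682463 ((727.73974609375, -97.1324234008789), 43.70716094970703) [ 0.72041953 -0.09389188  0.01090444]
dock 1128 0.00963778209936561 ((490.18463134765625, 193.85296630859375), (125.09380340576172, 127.16339111328125), 67.43669128417969)
timer top 0.07017633834445114 ((483.858642578125, 204.95806884765625), 28.19097900390625)
```

View pics/crop.png

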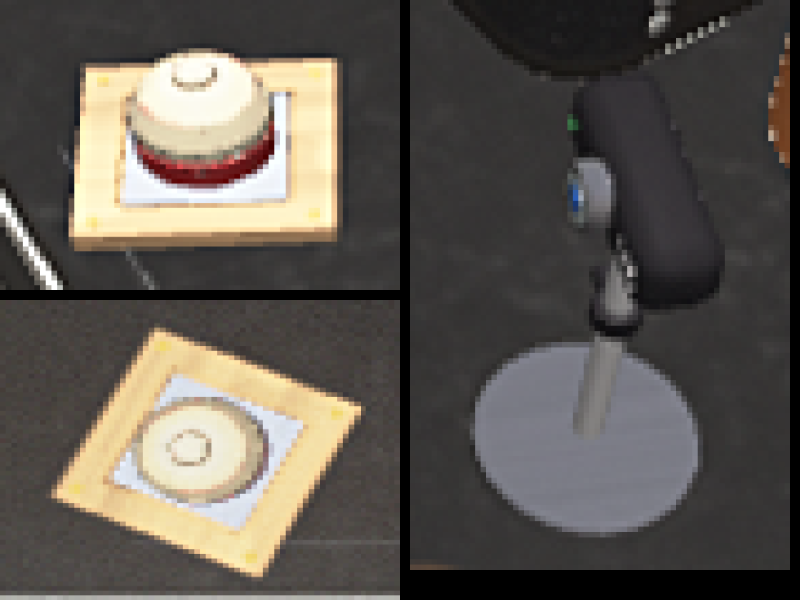

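The crops show the dock and timer clearly. The pointer mark isn't visible from the scene camera, so it must be on the far side. The lens points left in the scene view, so the stand's yaw is about -20°. Next I'll check the wrist camera's geometry.

```bash
cat >> h.py <<'E'
def tool():
    s=ctrl.sense(); return s,np.array(s['eef_pos']),R.from_quat(np.roll(s['ee_rot'],-1)).as_matrix()
def go(xyz,yaw=None):
    "shift in tool axes to world xyz; yaw (deg) of tool x"
    s,p,M=tool(); y0=np.degrees(np.arctan2(M[1,0],M[0,0]))
    print("t",s['time'],"p",p.round(4),"yaw",y0.round(2),"tilt",np.degrees(np.arccos(-M[2,2])).round(2),"q1,q7",s['q'][[0,6]].round(2))
    print("shift",(M.T@(np.array(xyz)-p)).round(4),"turn",None if yaw is None else np.radians((y0-yaw+180)%360-180).round(3))
E
python3 - <<'E'
from h import *
s,p,M=tool();K,t,C=cam("wrist")
print("cam pos in tool",M.T@(t-p),"\ncam axes in tool\n",(M.T@C).round(3),K)
go((.484,.204,.2),0)
E
```

```text
cam pos in tool [ 0.06884461  0.00027892 -0.12529301] 
cam axes in tool
 [[-0.    -0.963 -0.271]
 [ 1.    -0.     0.   ]
 [-0.    -0.271  0.963]] [[311.11711312   0.         283.1128345 ]
 [  0.         311.11711312 208.35907812]
 [  0.           0.           1.        ]]
t 0.1 p [0.1905 0.5948 0.2476] yaw 162.25 tilt 0.08 q1,q7 [-1.36 -0.08]
shift [-0.3987 -0.2827  0.0481] turn 2.832
```

```bash
python3 - <<'E'
from h import *
go((.484,.304,.14))
E
python3 shift.py '[{"d": [-0.045,-0.024,0]},{"d": [-0.09,-0.04,0]},{"d": [-0.135,-0.06,0]},{"d": [-0.18,-0.08,0]},{"d": [-0.225,-0.1,0.02]},{"d": [-0.27,-0.12,0.04]},{"d": [-0.315,-0.14,0.07]},{"d": [-0.36,-0.17,0.09]}]'; python3 - <<'E'
from h import *
go((.484,.304,.14))
E
```

```text
t 0.1 p [0.1905 0.5948 0.2476] yaw 162.25 tilt 0.08 q1,q7 [-1.36 -0.08]
shift [-0.3682 -0.1874  0.1079] turn None
time: 0.9
eef_pos: [0.4696, 0.3375, 0.1649]
ee_rot: [-0.0, 0.154, 0.988, -0.0]
contact_force: [-0.6, 0.2, 0.9]
gripper_width: 0.999
finger_force: 0.0
t 0.9 p [0.4696 0.3375 0.1649] yaw 162.29 tilt 0.03 q1,q7 [-0.8  0.6]
shift [-0.0239 -0.0275  0.0249] turn None
```

```bash
python3 shift.py '[{"d": [-0.01,-0.02,0.02]},{"d": [-0.01,-0.02,0.02]},{"d": [-0.01,-0.02,0.02]}]'; python3 - <<'E'
from h import *
go((.484,.304,.14))
p,d=viewer.snapshot("wrist");c=cam("wrist");np.savez("pics/w1.npz",p=p,d=d)
cv2.imwrite("pics/w1.png",p[:,:,::-1])
P=cloud(d,c);X,Y,Z=np.moveaxis(P,-1,0)
loc=np.hypot(X-.484,Y-.204)<.08
m=loc&(Z>.05);q=P[m];print(len(q),q[:,2].max(),cv2.minEnclosingCircle(q[:,:2].astype(np.float32)*1000))
hsv=cv2.cvtColor(p,cv2.COLOR_RGB2HSV)
red=loc&((hsv[...,0]<8)|(hsv[...,0]>172))&(hsv[...,1]>130)&(hsv[...,2]>50);q=P[red];print("red",len(q),q[:,2].min(),q[:,2].max())
w=loc&(hsv[...,1]<60)&(hsv[...,2]>150)&(Z>.012)&(Z<.029);q=P[w];print("white",len(q),q.mean(0) if len(q) else 0)
E
```

```text
time: 1.2
eef_pos: [0.472, 0.3161, 0.1459]
ee_rot: [-0.001, 0.155, 0.988, -0.0]
contact_force: [-0.0, 0.8, -0.4]
gripper_width: 1.001
finger_force: 0.0
t 1.2 p [0.472  0.3161 0.1459] yaw 162.19 tilt 0.08 q1,q7 [-0.77  0.64]
shift [-0.0151 -0.0078  0.0059] turn None
12949 0.22288196958539858 ((471.80853271484375, 232.36233520507812), 49.53173065185547)
red 401 0.01707209898912654 0.03406109738846774
white 70 [0.47858028 0.22849372 0.01573117]
```

View pics/w1.png

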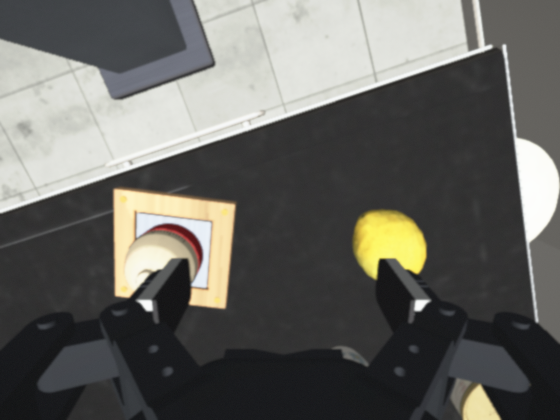

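The timer is at (165,255) with a red crescent on its upper right. The left finger hides part of it, so I'll zoom in.

```bash
python3 - <<'E'
from h import *
p=np.load("pics/w1.npz")['p']
cv2.imwrite("pics/w1c.png",cv2.resize(p[180:315,100:245],(640,596),interpolation=3)[:,:,::-1])
E
```

```text
(no output)
```

View pics/w1c.png

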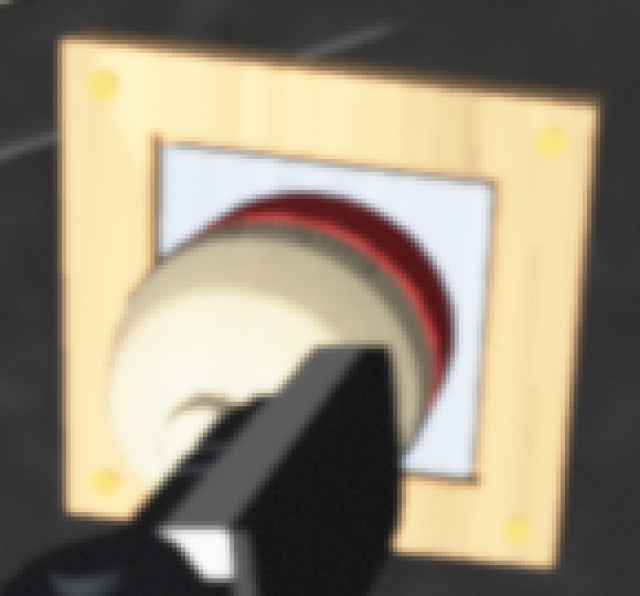

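No mark shows on the faces at about 155° or 65°, and the scene view rules out -115°. That leaves about -25°. I'll turn the tool to look from that side, which also gives a good starting yaw for winding.

```bash
python3 - <<'E'
from h import *
go((.529,.183,.135),-25)
E
python3 shift.py '[{"d": [-0.02,-0.02,0],"twist": 0.15},{"d": [-0.03,-0.04,0],"twist": 0.3},{"d": [-0.05,-0.06,0],"twist": 0.45},{"d": [-0.07,-0.08,0],"twist": 0.6},{"d": [-0.09,-0.10,0],"twist": 0.75},{"d": [-0.094,-0.11,0],"twist": 0.9},{"d": [-0.094,-0.11,0],"twist": 1.05},{"d": [-0.094,-0.11,0],"twist": 1.2}]'
python3 shift.py '[{"twist": 0.15},{"twist": 0.3},{"twist": 0.45},{"twist": 0.6},{"twist": 0.75},{"twist": 0.9},{"twist": 1.05},{"twist": 1.2}]'
python3 shift.py '[{"twist": 0.15},{"twist": 0.3},{"twist": 0.45},{"twist": 0.6},{"twist": 0.75},{"twist": 0.85},{"twist": 0.85}]'
python3 - <<'E'
from h import *
go((.529,.183,.135),-25)
p,d=viewer.snapshot("wrist");c=cam("wrist");np.savez("pics/w2.npz",p=p,d=d)
cv2.imwrite("pics/w2.png",p[:,:,::-1])
E
```

```text
t 1.25 p [0.472  0.3174 0.1466] yaw 162.28 tilt 0.04 q1,q7 [-0.77  0.64]
shift [-0.0953 -0.1107  0.0115] turn -3.014
time: 2.05
eef_pos: [0.5286, 0.1847, 0.1473]
ee_rot: [-0.0, 0.687, 0.727, 0.001]
contact_force: [0.1, -0.8, -0.9]
gripper_width: 1.0
finger_force: 0.0
time: 2.85
eef_pos: [0.5283, 0.1856, 0.1471]
ee_rot: [-0.001, 0.977, 0.213, 0.001]
contact_force: [0.2, 0.5, -0.2]
gripper_width: 1.0
finger_force: 0.0
time: 3.55
eef_pos: [0.5282, 0.1854, 0.1466]
ee_rot: [-0.0, 0.978, -0.207, 0.0]
contact_force: [-0.0, 0.3, -0.0]
gripper_width: 0.997
finger_force: 0.0
t 3.55 p [0.5282 0.1854 0.1466] yaw -23.84 tilt 0.05 q1,q7 [-1.1  -1.78]
shift [0.0017 0.0019 0.0116] turn 0.02
```

View pics/w2.png

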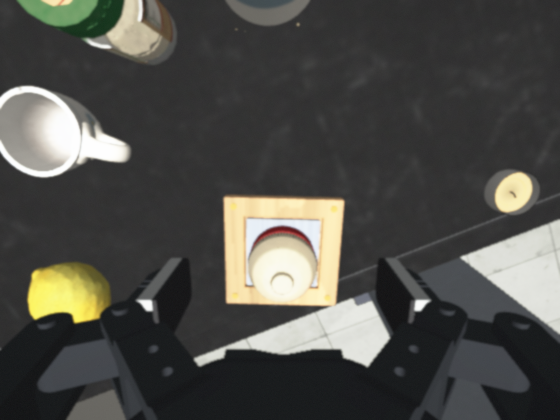

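The timer is at (283,262), seen between the fingers, with a red rim at (283,232). I'll measure the dock outline and zoom in on the rim.

```bash
python3 - <<'E'
from h import *
f=np.load("pics/w2.npz");p,d=f['p'],f['d'];c=cam("wrist")
cv2.imwrite("pics/w2c.png",cv2.resize(p[190:310,215:355],(700,600),interpolation=3)[:,:,::-1])
hsv=cv2.cvtColor(p,cv2.COLOR_RGB2HSV)
box=np.zeros(d.shape,bool);box[185:315,210:355]=1
wood=(box&(hsv[...,2]>140)).astype(np.uint8)
k,l,s,_=cv2.connectedComponentsWithStats(wood);i=1+s[1:,4].argmax()
cn=max(cv2.findContours((l==i).astype(np.uint8),0,2)[0],key=cv2.contourArea)
r=cv2.approxPolyDP(cv2.convexHull(cn),6,True)[:,0]
W=np.array([ray(u,v,.010,c)[:2]*1000 for u,v in r]);print(r.tolist(),W.round(1).tolist());print(cv2.minAreaRect(W.astype(np.float32)))
hull=cv2.convexHull(cn)[:,0];print("hull rect",cv2.minAreaRect(np.array([ray(u,v,.010,c)[:2]*1000 for u,v in hull],np.float32)))
P=cloud(d,c);m=box&(P[...,2]>.03)&(P[...,2]<.1);q=P[m];print("timer",q[:,2].max(),cv2.minEnclosingCircle(q[:,:2].astype(np.float32)*1000))
# knob
t=q[q[:,2]>q[:,2].max()-.003];print("top",t.mean(0),len(t))
wd=box&(hsv[...,0]>10)&(hsv[...,0]<30)&(hsv[...,1]>60);print("dock z",np.nanmedian(P[wd][:,2]))
E
```

```text
[[223, 198], [342, 199], [354, 314], [226, 302]] [[552.9, 231.5], [510.7, 137.4], [398.8, 167.4], [460.2, 274.9]]
((476.5650329589844, 199.09400939941406), (123.40379333496094, 114.07205200195312), 64.94632720947266)
hull rect ((476.4421691894531, 199.46023559570312), (123.65414428710938, 115.81877136230469), 65.10213470458984)
timer 0.06781290304261875 ((484.7384948730469, 205.19549560546875), 29.254711151123047)
top [0.48488796 0.2053704  0.06602571] 307
dock z 0.009582762409084233
```

View pics/w2c.png

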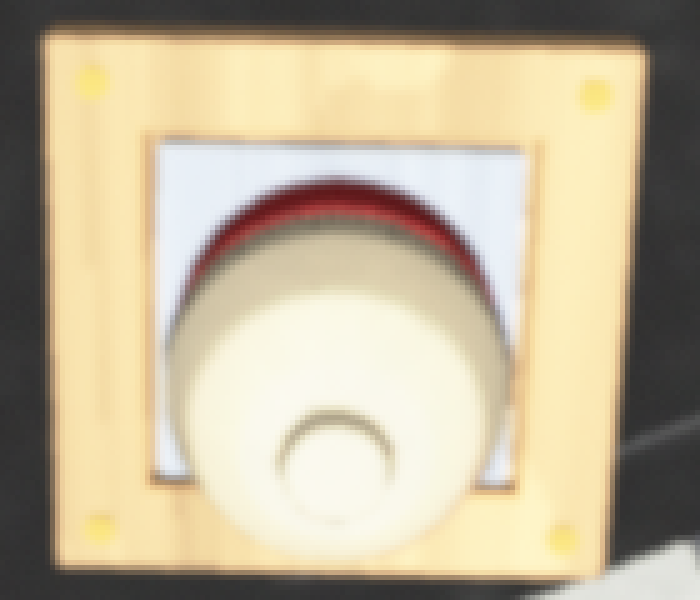

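There's no gap in the red on this side either. The -115° face is the one left, and the scene camera only saw it coarsely. I'll view it by shifting along the tool's y axis.

```bash
python3 shift.py '[{"d": [-0.02,0.04,0]},{"d": [-0.04,0.08,0.01]},{"d": [-0.05,0.11,0.03]},{"d": [-0.05,0.11,0.03]},{"d": [-0.05,0.11,0.03]}]'
python3 - <<'E'
from h import *
go((.529,.183,.135),-25)
p,d=viewer.snapshot("wrist");c=cam("wrist");np.savez("pics/w3.npz",p=p,d=d)
s=np.load("pics/scene.npz")['p'][200:245,200:245]
K,t,M=c;q=(np.array([.4848,.205,.03])-t)@M;u,v=(K@q/q[2])[:2].astype(int);print(u,v)
u0=max(u-50,0);a=p[max(v-50,0):v+50,u0:u0+100]
cv2.imwrite("pics/w3c.png",np.hstack([cv2.resize(a,(400,400),interpolation=3),cv2.resize(s,(400,400),interpolation=0)])[:,:,::-1])
E
```

```text
time: 4.1
eef_pos: [0.438, 0.1035, 0.1167]
ee_rot: [-0.001, 0.978, -0.206, -0.0]
contact_force: [0.8, 0.9, 0.0]
gripper_width: 1.001
finger_force: 0.0
t 4.1 p [0.438  0.1035 0.1167] yaw -23.81 tilt 0.09 q1,q7 [-1.1  -1.64]
shift [ 0.0511 -0.1095 -0.0182] turn 0.021
128 218
```

View pics/w3c.png

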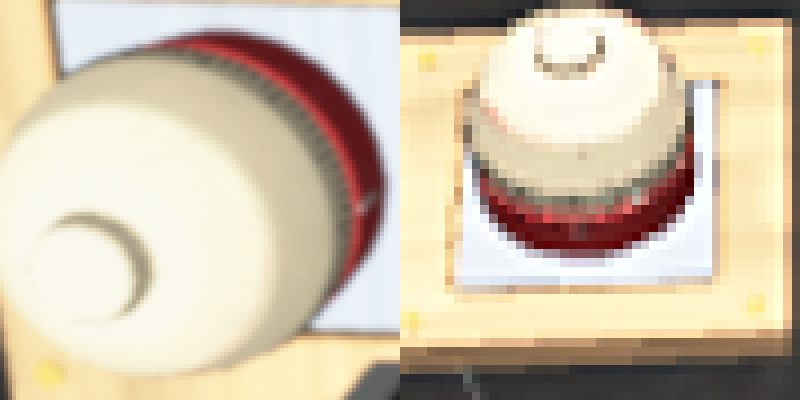

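There's a small pale mark at (365,203) in the wrist crop, which is pixel (169,219). The scene crop has pale spots at (640,200) and (575,228). I'll cast rays onto the base's cylinder.

```bash
python3 - <<'E'
from h import *
def cyl(u,v,c,a=np.array([.4848,.205]),r=.029):
    K,t,M=c;d=M@np.array([(u-K[0,2])/K[0,0],(v-K[1,2])/K[1,1],1]);o=t[:2]-a
    A=d[:2]@d[:2];B=o@d[:2];D=B*B-A*(o@o-r*r)
    if D<0:return None
    s=(-B-np.sqrt(D))/A;x=t+s*d;return round(x[2]*1000,1),round(np.degrees(np.arctan2(*(x[:2]-a)[::-1])),1)
w=cam("wrist");s=cam("scene")
for uv in((169,219),(168,218),(170,218.5)):print("w",uv,cyl(*uv,w))
for uv in((227,222.5),(226.5,222),(219.7,225.6)):print("s",uv,cyl(*uv,s))
p=np.load("pics/w3.npz")['p'];print(p[210:228,164:176].min(-1))
E
```

```text
w (169, 219) (np.float64(30.6), np.float64(-114.4))
w (168, 218) (np.float64(32.2), np.float64(-111.9))
w (170, 218.5) (np.float64(28.6), np.float64(-114.8))
s (227, 222.5) (np.float64(28.4), np.float64(-78.8))
s (226.5, 222) (np.float64(31.0), np.float64(-80.9))
s (219.7, 225.6) (np.float64(25.3), np.float64(-114.1))
[[ 79  63  43  32  27  27  27  26  47 104 176 221]
 [ 79  68  50  36  28  28  28  26  37  86 156 212]
 [ 79  71  57  38  29  27  26  26  34  73 140 205]
 [ 85  79  61  42  30  27  25  27  31  68 133 200]
 [ 87  80  66  46  30  28  29  32  34  67 132 200]
 [ 81  77  68  51  36  35  42  45  43  70 135 200]
 [ 81  80  72  57  45  51  62  61  54  77 141 205]
 [ 89  85  78  67  64  70  76  69  57  84 150 210]
 [ 89  84  83  87  90  85  77  61  51  88 158 214]
 [ 79  79  92 111 114  91  64  44  45  95 166 218]
 [ 82  84  98 118 116  86  47  32  45 104 177 222]
 [ 89  87  88  92  84  58  33  27  48 110 185 225]
 [ 89  82  74  65  48  35  24  26  54 117 191 226]
 [ 82  78  72  59  38  28  23  31  68 133 200 228]
 [ 83  83  76  61  38  26  26  40  87 158 213 232]
 [ 85  82  74  60  38  26  25  49 107 179 222 233]
 [ 81  75  70  59  39  27  32  68 130 196 227 235]
 [ 83  77  71  57  37  26  44  93 159 212 230 235]]
```

Both views put the mark at about -114°, which matches the dock's axis, so the base's yaw is 65°. Before descending I'll check the real fingertip position when open, and work out the move.

```bash
python3 - <<'E'
from h import *
d=np.load("pics/w2.npz")['d'];K=cam("wrist")[0]
T=np.array([[0,-.963,-.271],[1,0,0],[0,-.271,.963]])
P=cloud(d,(K,np.array([.0688,.0003,-.1253]),T)).reshape(-1,3)
for s in(1,-1):
    m=(abs(P[:,0])<.016)&(P[:,1]*s>.038)&(P[:,1]*s<.06)&(P[:,2]<.04)&(P[:,2]>-.06);q=P[m]
    print(s,len(q),np.percentile(q[:,2],[50,95,99,100]).round(4),"y",np.percentile(q[:,1]*s,[0,5,50]).round(4))
go((.4845,.2045,.10))
E
```

```text
1 6395 [-0.0421 -0.0039  0.0017  0.0046] y [0.038  0.0428 0.0476]
-1 6654 [-0.0429 -0.0042  0.0015  0.0049] y [0.0381 0.0419 0.0472]
t 4.15 p [0.439  0.1039 0.117 ] yaw -23.79 tilt 0.11 q1,q7 [-1.1  -1.64]
shift [ 0.0011 -0.1104  0.0171] turn None
```

With the fingers open the tips are at +4 mm. From the swing of the pads I expect about +12 mm at a 58 mm grip. So the TCP should be at about 0.047 for winding. I'll move over the timer and check before descending.

```bash
python3 shift.py '[{"d": [0.001,-0.04,0]},{"d": [0.001,-0.08,0]},{"d": [0.001,-0.11,0.015]},{"d": [0.001,-0.11,0.03]},{"d": [0.001,-0.11,0.03]},{"d": [0.001,-0.11,0.03]}]'
python3 - <<'E'
from h import *
go((.4845,.2045,.047))
p,d=viewer.snapshot("wrist");P=cloud(d,cam("wrist"));m=(np.hypot(P[...,0]-.4845,P[...,1]-.2045)<.034)&(P[...,2]>.03)&(P[...,2]<.072);q=P[m]
print(len(q),q[:,2].max(),cv2.minEnclosingCircle(q[:,:2].astype(np.float32)*1000))
E
```

```text
time: 4.75
eef_pos: [0.4836, 0.2023, 0.0866]
ee_rot: [0.0, 0.978, -0.208, -0.0]
contact_force: [0.8, 0.4, -0.2]
gripper_width: 0.996
finger_force: 0.0
t 4.75 p [0.4836 0.2023 0.0866] yaw -23.96 tilt 0.05 q1,q7 [-1.14 -1.75]
shift [-0.0001 -0.0024  0.0396] turn None
7310 0.06890251783622389 ((485.3976745605469, 205.393310546875), 29.39751434326172)
```

```bash
python3 shift.py '[{"d": [0.001,-0.003,0.02]},{"d": [0.001,-0.003,0.04]},{"d": [0.001,-0.003,0.04]},{"d": [0.001,-0.003,0.04]}]'
python3 shift.py '[{},{},{},{},{}]' 0.0 25
python3 - <<'E'
from h import *
go((.485,.205,.047));s=ctrl.sense();print(s['moment'],s['finger_force'])
d=viewer.snapshot("wrist")[1];K=cam("wrist")[0]
T=np.array([[0,-.963,-.271],[1,0,0],[0,-.271,.963]])
P=cloud(d,(K,np.array([.0688,.0003,-.1253]),T)).reshape(-1,3)
for s in(1,-1):
    m=(abs(P[:,0])<.02)&(P[:,1]*s>.031)&(P[:,1]*s<.045)&(P[:,2]<.022)&(P[:,2]>-.06);q=P[m]
    print(len(q),np.percentile(q[:,2],[50,95,99,100]).round(4))
E
```

```text
time: 5.2
eef_pos: [0.4859, 0.2046, 0.0473]
ee_rot: [-0.0, 0.978, -0.208, 0.0]
contact_force: [0.7, 0.1, 0.2]
gripper_width: 1.0
finger_force: 0.0
time: 5.7
eef_pos: [0.4861, 0.2053, 0.0476]
ee_rot: [-0.001, 0.978, -0.208, 0.0]
contact_force: [-2.9, 0.3, 11.5]
gripper_width: 0.63
finger_force: 24.7
t 5.7 p [0.4861 0.2053 0.0476] yaw -23.97 tilt 0.09 q1,q7 [-1.09 -1.7 ]
shift [-0.0009  0.0007  0.0006] turn None
[-0.24288043  0.58857395 -0.03280549] 24.660754133365117
2402 [-0.037  -0.0001  0.0064  0.0113]
2371 [-0.038  -0.0014  0.0056  0.0111]
```

It grips at the expected height, with the tips about 26 mm up. I'll begin winding. Counter-clockwise from above is a negative turn about tool z.

```bash
python3 shift.py '[{"d": [0,0,0.002],"twist": -0.1},{"d": [0,0,0.002],"twist": -0.2},{"d": [0,0,0.002],"twist": -0.3},{"d": [0,0,0.002],"twist": -0.4},{"d": [0,0,0.002],"twist": -0.5},{"d": [0,0,0.002],"twist": -0.6},{"d": [0,0,0.002],"twist": -0.6}]'
python3 - <<'E'
from h import *
go((.485,.205,.047));s=ctrl.sense();print(s['moment'],s['finger_force'])
p=viewer.snapshot("scene")[0];cv2.imwrite("pics/s4.png",cv2.resize(p[150:290,140:310],(728,600),interpolation=3)[:,:,::-1])
E
```

```text
time: 6.45
eef_pos: [0.4864, 0.2062, 0.0472]
ee_rot: [-0.002, 0.996, 0.092, 0.001]
contact_force: [-8.6, 0.1, 35.2]
gripper_width: 0.629
finger_force: 29.4
t 6.45 p [0.4864 0.2062 0.0472] yaw 10.61 tilt 0.25 q1,q7 [-0.99 -1.24]
shift [-0.0016  0.0009  0.0001] turn None
[-0.16359921  2.06167497  0.03317818] 29.433456937840674
```

View pics/s4.png

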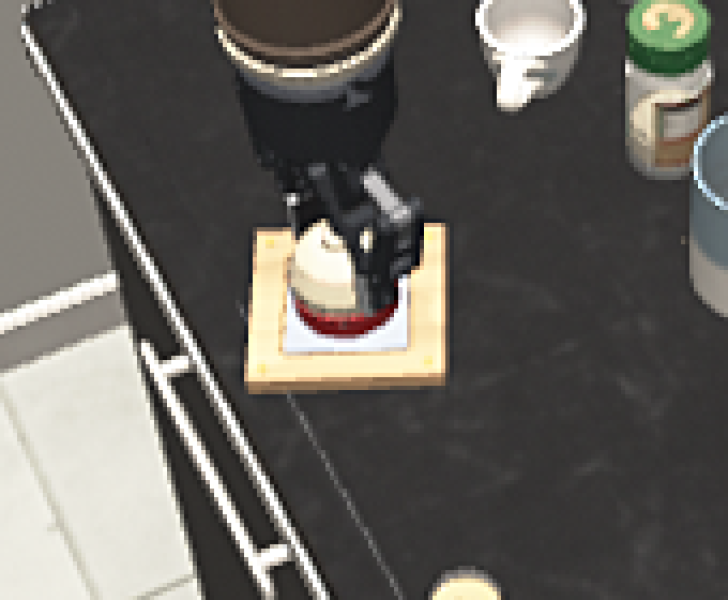

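The tips hold the shell just above the red base, and the moment is tiny at about 0.03 N m, so the shell is turning. I'll ease the downward preload and keep winding.

```bash
python3 shift.py '[{"d": [-0.001,0,-0.003],"twist": -0.1},{"d": [-0.001,0,-0.003],"twist": -0.25},{"d": [-0.001,0,-0.003],"twist": -0.4},{"d": [-0.001,0,-0.003],"twist": -0.55},{"d": [-0.001,0,-0.003],"twist": -0.7},{"d": [-0.001,0,-0.003],"twist": -0.85},{"d": [-0.001,0,-0.003],"twist": -1},{"d": [-0.001,0,-0.003],"twist": -1.15}]'
python3 shift.py '[{"twist": -0.15},{"twist": -0.3},{"twist": -0.45},{"twist": -0.6},{"twist": -0.75},{"twist": -0.9},{"twist": -1.05},{"twist": -1.2}]'
python3 -c "
from h import *
go((.485,.205,.047));s=ctrl.sense();print(s['moment'],s['finger_force'],s['q'])"
```

```text
time: 7.3
eef_pos: [0.4849, 0.2062, 0.048]
ee_rot: [-0.0, 0.784, 0.62, 0.001]
contact_force: [-0.3, 3.4, 0.1]
gripper_width: 0.627
finger_force: 26.0
time: 8.1
eef_pos: [0.4851, 0.2054, 0.0482]
ee_rot: [0.0, 0.298, 0.955, 0.0]
contact_force: [0.9, 0.5, 5.7]
gripper_width: 0.625
finger_force: 30.2
t 8.1 p [0.4851 0.2054 0.0482] yaw 145.33 tilt 0.08 q1,q7 [-0.54  0.51]
shift [-0.0002 -0.0004  0.0012] turn None
[-0.25942704  0.15909366 -0.98506791] 30.246067016814777 [-0.53913287  0.53530873  0.05026848  2.01611556 -0.04612597  0.58983636
  0.50816618]
```

The moment reached -0.98 N m, so the shell is either at its stop or jammed. I'll release, turn back, regrip 1 mm higher and test again.

```bash
python3 shift.py '[{},{},{"d": [0,0,-0.001],"twist": 0.1},{"d": [0,0,-0.001],"twist": 0.25},{"d": [0,0,-0.001],"twist": 0.4},{"d": [0,0,-0.001],"twist": 0.55},{"d": [0,0,-0.001],"twist": 0.7},{"d": [0,0,-0.001],"twist": 0.85}]' 0.85
python3 shift.py '[{"twist": 0.15},{"twist": 0.3},{"twist": 0.45},{"twist": 0.55},{"twist": 0.55}]'
python3 shift.py '[{},{},{},{},{}]' 0.0 25
python3 shift.py '[{"twist": -0.05},{"twist": -0.1},{"twist": -0.15},{"twist": -0.15}]'
python3 -c "
from h import *
go((.485,.205,.047));s=ctrl.sense();print(s['moment'],s['finger_force'])"
```

```text
time: 8.9
eef_pos: [0.4847, 0.2051, 0.0485]
ee_rot: [0.0, 0.671, 0.742, 0.0]
contact_force: [0.1, 0.4, -0.5]
gripper_width: 0.854
finger_force: 0.0
time: 9.4
eef_pos: [0.4846, 0.2053, 0.0484]
ee_rot: [0.0, 0.845, 0.534, -0.0]
contact_force: [0.3, 1.2, 0.4]
gripper_width: 0.851
finger_force: 0.0
time: 9.9
eef_pos: [0.4841, 0.2054, 0.0488]
ee_rot: [-0.001, 0.844, 0.537, -0.0]
contact_force: [-3.9, 0.2, 8.4]
gripper_width: 0.634
finger_force: 24.5
time: 10.3
eef_pos: [0.4844, 0.2065, 0.0491]
ee_rot: [-0.001, 0.801, 0.599, 0.001]
contact_force: [-4.2, 3.7, 8.5]
gripper_width: 0.63
finger_force: 25.8
t 10.3 p [0.4844 0.2065 0.0491] yaw 73.59 tilt 0.15 q1,q7 [-0.79 -0.43]
shift [-0.0012  0.0009  0.0021] turn None
[ 0.89853092  0.75146979 -0.56284441] 25.751300405245274
```

```bash
python3 shift.py '[{"twist": 0.1},{"twist": 0.2},{"twist": 0.3},{"twist": 0.4},{"twist": 0.5}]'
python3 -c "
from h import *
s=ctrl.sense();print(s['moment'])"
python3 shift.py '[{"twist": -0.1},{"twist": -0.15},{"twist": -0.2}]'
python3 -c "
from h import *
s=ctrl.sense();print(s['moment'])"
python3 shift.py '[{"twist": -0.1},{"twist": -0.2},{"twist": -0.3},{"twist": -0.4},{"twist": -0.5},{"twist": -0.6},{"twist": -0.6}]'
python3 -c "
from h import *
s=ctrl.sense();print(s['moment'],s['contact_force'])
go((.485,.205,.047))"
```

```text
time: 10.8
eef_pos: [0.4849, 0.2066, 0.0491]
ee_rot: [-0.001, 0.925, 0.38, 0.001]
contact_force: [-3.2, 3.8, 7.6]
gripper_width: 0.631
finger_force: 25.6
[0.76125292 0.42666251 0.03516508]
time: 11.1
eef_pos: [0.4847, 0.2066, 0.0491]
ee_rot: [-0.001, 0.881, 0.473, 0.001]
contact_force: [-3.5, 4.3, 8.1]
gripper_width: 0.629
finger_force: 25.7
[ 0.81013476  0.55852741 -0.02008574]
time: 11.8
eef_pos: [0.4847, 0.206, 0.0492]
ee_rot: [-0.001, 0.702, 0.712, 0.001]
contact_force: [-3.7, 1.9, 9.2]
gripper_width: 0.625
finger_force: 26.2
[ 0.60607668  0.63543983 -0.62399445] [-3.74965478  1.8711401   9.17859429]
t 11.8 p [0.4847 0.206  0.0492] yaw 90.83 tilt 0.14 q1,q7 [-0.73 -0.2 ]
shift [-0.001   0.0003  0.0022] turn None
```

The shell turns freely both ways and is blocked at the same angle, so this is the stop. The timer is fully wound. Next I'll open, set the yaw to 65°, go down and grip base and shell together.

```bash
python3 shift.py '[{},{},{},{"d": [-0.001,0,0],"twist": 0.15},{"d": [-0.001,0,0],"twist": 0.3},{"d": [-0.001,0,0],"twist": 0.45},{"d": [-0.001,0,0.01],"twist": 0.45},{"d": [-0.001,0,0.021],"twist": 0.45}]' 1.0
python3 shift.py '[{},{}]' 
python3 -c "
from h import *
go((.485,.205,.028),65)"
python3 shift.py '[{},{},{},{},{}]' 0.0 50
python3 -c "
from h import *
go((.485,.205,.028),65);print(ctrl.sense()['moment'])"
```

```text
time: 12.6
eef_pos: [0.4847, 0.2043, 0.0266]
ee_rot: [0.0, 0.843, 0.538, 0.0]
contact_force: [0.5, -0.2, -0.2]
gripper_width: 1.001
finger_force: 0.0
time: 12.8
eef_pos: [0.4843, 0.2037, 0.0267]
ee_rot: [-0.0, 0.844, 0.537, -0.001]
contact_force: [-0.5, 0.1, -0.7]
gripper_width: 1.004
finger_force: 0.0
t 12.8 p [0.4843 0.2037 0.0267] yaw 64.95 tilt 0.07 q1,q7 [-0.8  -0.51]
shift [ 0.0014  0.0001 -0.0013] turn -0.001
time: 13.3
eef_pos: [0.4842, 0.2044, 0.0281]
ee_rot: [-0.001, 0.844, 0.536, 0.0]
contact_force: [-3.5, 0.3, 8.8]
gripper_width: 0.651
finger_force: 51.4
t 13.3 p [0.4842 0.2044 0.0281] yaw 64.86 tilt 0.06 q1,q7 [-0.8  -0.51]
shift [0.0009 0.0004 0.0001] turn -0.002
[ 0.01334585  0.80544638 -0.13862202]
```

Gripped. Now I'll lift straight up.

```bash
python3 shift.py '[{"d": [0,0,-0.005]},{"d": [0,0,-0.015]},{"d": [0,0,-0.03]},{"d": [0,0,-0.05]},{"d": [0,0,-0.075]},{"d": [0,0,-0.1]},{"d": [0,0,-0.127]},{"d": [0,0,-0.127]}]'
python3 - <<'E'
from h import *
go((.591,-.0475,.155),160)
p,d=viewer.snapshot("top");c=cam("top");P=cloud(d,c);X,Y,Z=np.moveaxis(P,-1,0)
# stand orientation: head long axis by PCA-free rect of dark points, both cams; foot circle fit on edge
for n in("scene","top"):
    if n=="scene": p,d=viewer.snapshot(n);c=cam(n);P=cloud(d,c);X,Y,Z=np.moveaxis(P,-1,0)
    else: f=np.load("pics/top.npz");p,d=f['p'],f['d'];c=cam(n)
    hsv=cv2.cvtColor(p,cv2.COLOR_RGB2HSV)
    uv=(382,276) if n=="scene" else (336,165)
    b=np.zeros(d.shape,np.uint8);b[uv[1]-45:uv[1]+45,uv[0]-40:uv[0]+40]=1
    col=p[276,370] if n=="scene" else p[170,332]
    m=((np.abs(p.astype(int)-col).max(-1)<22)&(b>0)).astype(np.uint8)
    cn=max(cv2.findContours(m,0,1)[0],key=cv2.contourArea)
    h=cv2.convexHull(cn)[:,0];W=np.array([ray(u,v,.005,c)[:2]*1000 for u,v in h],np.float32)
    print(n,cv2.fitEllipse(W),cv2.minEnclosingCircle(W))
E
```

```text
time: 14.1
eef_pos: [0.4867, 0.2045, 0.1581]
ee_rot: [0.0, 0.844, 0.536, 0.003]
contact_force: [-0.4, -0.1, -3.2]
gripper_width: 0.653
finger_force: 53.7
t 14.1 p [0.4867 0.2045 0.1581] yaw 64.82 tilt 0.35 q1,q7 [-0.92 -0.64]
shift [-0.1837  0.2015  0.0029] turn -1.661
scene ((730.8984375, -95.74027252197266), (86.9132080078125, 90.02061462402344), 132.35784912109375) ((732.0191650390625, -94.83761596679688), 45.93111038208008)
top ((728.110595703125, -97.17671203613281), (85.378173828125, 87.79232025146484), 175.87591552734375) ((728.7117309570312, -97.05778503417969), 43.987369537353516)
```

```bash
python3 shift.py '[{"d": [-0.02,0.03,0],"twist": -0.15},{"d": [-0.04,0.06,0],"twist": -0.3},{"d": [-0.06,0.09,0],"twist": -0.45},{"d": [-0.08,0.12,0],"twist": -0.6},{"d": [-0.1,0.15,0],"twist": -0.75},{"d": [-0.12,0.175,0.001],"twist": -0.9},{"d": [-0.14,0.19,0.002],"twist": -1.05},{"d": [-0.15,0.19,0.003],"twist": -1.2}]'
python3 shift.py '[{"twist": -0.15},{"twist": -0.3},{"twist": -0.46},{"twist": -0.46},{"twist": -0.46}]'
python3 - <<'E'
from h import *
go((.592,-.0466,.155),160)
s,pp,M=tool()
ims=[]
for n,a,z in(("scene",(390,225),.18),("top",(345,148),.18)):
    p,d=viewer.snapshot(n);c=cam(n);P=cloud(d,c);X,Y,Z=np.moveaxis(P,-1,0);hsv=cv2.cvtColor(p,cv2.COLOR_RGB2HSV)
    g=ray(*a,z,c);q=P[(np.hypot(X-g[0],Y-g[1])<.07)&(Z>.15)&(Z<.187)];print(n,"head",cv2.minAreaRect(q[:,:2].astype(np.float32)*1000),q[:,2].max())
    red=((hsv[...,0]<8)|(hsv[...,0]>172))&(hsv[...,1]>130)&(hsv[...,2]>50)&(np.hypot(X-pp[0],Y-pp[1])<.06)&(Z>.1)
    q=P[red];print("red",len(q),q.mean(0) if len(q) else 0, q[:,2].min() if len(q) else 0)
    K,t,C=c;x=(pp-t)@C;u,v=(K@x/x[2])[:2].astype(int)
    ims.append(cv2.resize(p[max(v-70,0):v+70,max(u-60,0):u+90],(400,373),interpolation=3))
cv2.imwrite("pics/f.png",np.hstack(ims)[:,:,::-1])
E
```

```text
time: 15.0
eef_pos: [0.5929, -0.0165, 0.1498]
ee_rot: [-0.0, 0.393, 0.92, -0.001]
contact_force: [-1.0, -1.0, -2.1]
gripper_width: 0.651
finger_force: 53.8
time: 15.5
eef_pos: [0.5922, -0.0126, 0.1504]
ee_rot: [-0.001, 0.176, 0.984, -0.0]
contact_force: [-1.0, -0.4, -2.2]
gripper_width: 0.653
finger_force: 53.8
t 15.5 p [ 0.5922 -0.0126  0.1504] yaw 159.72 tilt 0.1 q1,q7 [-0.16  1.22]
shift [-0.0116 -0.0319 -0.0046] turn -0.005
scene head ((722.6514892578125, -98.12095642089844), (94.46280670166016, 41.856014251708984), 72.9892807006836) 0.18677481396673956
red 54 [ 0.56613899 -0.02567644  0.14739436] 0.13815120804948533
top head ((739.8280029296875, -101.06361389160156), (85.84002685546875, 9.072065353393555), 72.62161254882812) 0.18135802872118367
red 0 0 0
```

View pics/f.png

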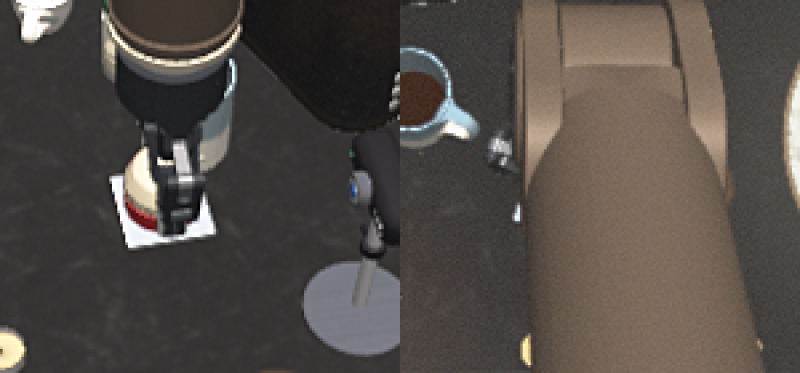

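The picture shows the timer held upright, with the webcam lens at about (355,188) in the left panel facing it. I'll refine the webcam's yaw by a line fit to its head from the first snapshots.

```bash
python3 - <<'E'
from h import *
for n,a in(("scene",(390,225)),("top",(345,148))):
    f=np.load(f"pics/{n}.npz");p,d=f['p'],f['d'];c=cam(n);P=cloud(d,c);X,Y,Z=np.moveaxis(P,-1,0);g=ray(*a,.18,c)
    for lo in(.150,.165,.174):
        q=P[(np.hypot(X-g[0],Y-g[1])<.07)&(Z>lo)&(Z<.187)&(p.max(-1)<75)][:,:2].astype(np.float32)
        v=cv2.fitLine(q,cv2.DIST_HUBER,0,.01,.01).ravel();print(n,lo,len(q),np.degrees(np.arctan2(v[1],v[0])).round(2))
        u=v[:2];s=(q-v[2:])@u;w=(q-v[2:])@np.array([-u[1],u[0]])
        # edge lines: front/back extreme per bin along axis
        b=np.round(s/.006).astype(int);E=[(k*.006,w[b==k].min(),w[b==k].max()) for k in np.unique(b) if (b==k).sum()>6 and abs(k)<6];E=np.array(E)
        print("  edge slopes deg",[np.degrees(np.arctan(np.polyfit(E[:,0],E[:,j],1)[0])).round(2) for j in(1,2)],"mid",(v[2:]+u*(s.min()+s.max())/2).round(4),"len",(s.max()-s.min()).round(4))
    b=p[...,2].astype(int)-p[...,0];m=(np.hypot(X-g[0],Y-g[1])<.07)&(Z>.14)&(Z<.19)&(b>60);v,u=np.nonzero(m)
    if len(u):print(n,"lens blue",len(u),ray(u.mean(),v.mean(),.165,c),P[m].mean(0))
E
```

```text
scene 0.15 760 72.37
  edge slopes deg [np.float64(-0.63), np.float64(10.56)] mid [ 0.7237 -0.099 ] len 0.0918
scene 0.165 689 71.91
  edge slopes deg [np.float64(0.95), np.float64(1.82)] mid [ 0.7251 -0.0994] len 0.0918
scene 0.174 573 71.99
  edge slopes deg [np.float64(-1.23), np.float64(-0.99)] mid [ 0.7267 -0.0988] len 0.0896
scene lens blue 5 [ 0.70537462 -0.08869371  0.165     ] [ 0.70343318 -0.09071914  0.16845651]
top 0.15 360 74.34
  edge slopes deg [np.float64(-5.53), np.float64(-0.54)] mid [ 0.7232 -0.0957] len 0.0921
top 0.165 341 73.14
  edge slopes deg [np.float64(-1.25), np.float64(-2.62)] mid [ 0.7275 -0.0969] len 0.092
top 0.174 275 76.01
  edge slopes deg [np.float64(-4.04), np.float64(-4.25)] mid [ 0.7312 -0.0979] len 0.0897
top lens blue 4 [ 0.7045955  -0.08820972  0.165     ] [ 0.70398066 -0.08786453  0.16718423]
```

```bash
python3 -c "
from h import *
go((.592,-.0505,.155),161.5)"
python3 shift.py '[{"d": [-0.005,-0.015,-0.003],"twist": -0.03},{"d": [-0.012,-0.03,-0.0045],"twist": -0.03},{"d": [-0.0125,-0.0355,-0.0045],"twist": -0.03},{"d": [-0.0125,-0.0355,-0.0045],"twist": -0.03},{"d": [-0.0125,-0.0355,-0.0045],"twist": -0.03}]'
python3 - <<'E'
from h import *
go((.592,-.0505,.155),161.5)
s,pp,M=tool();p,d=viewer.snapshot("scene");c=cam("scene");P=cloud(d,c);X,Y,Z=np.moveaxis(P,-1,0)
near=np.hypot(X-.591,Y+.05)<.07
hsv=cv2.cvtColor(p,cv2.COLOR_RGB2HSV)
foot=near&(hsv[...,1]<40)&(hsv[...,2]>170)&(Z>.125)&(Z<.145);q=P[foot];print("foot",len(q),np.median(q[:,2]),cv2.minAreaRect(q[:,:2].astype(np.float32)*1000))
cv2.imwrite("pics/g.png",cv2.resize(p[150:310,260:420],(600,600),interpolation=3)[:,:,::-1])
E
```

```text
t 15.6 p [ 0.5925 -0.0125  0.1508] yaw 159.75 tilt 0.06 q1,q7 [-0.16  1.22]
shift [-0.0127 -0.0358 -0.0042] turn -0.03
time: 16.1
eef_pos: [0.5923, -0.0496, 0.1557]
ee_rot: [-0.0, 0.16, 0.987, 0.0]
contact_force: [0.4, 0.1, -2.6]
gripper_width: 0.649
finger_force: 53.8
t 16.1 p [ 0.5923 -0.0496  0.1557] yaw 161.62 tilt 0.03 q1,q7 [-0.1   1.31]
shift [ 0.     -0.0009  0.0007] turn 0.002
foot 227 0.13690896083363524 ((591.1432495117188, -48.82684326171875), (69.52259826660156, 65.69804382324219), 74.97960662841797)
```

View pics/g.png

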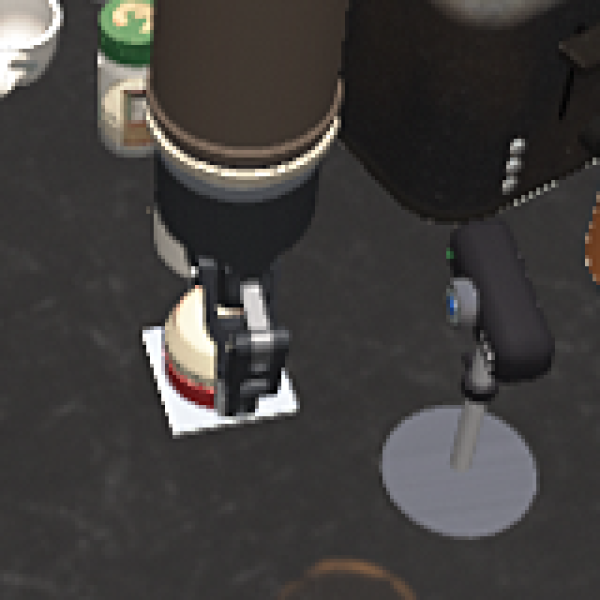

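The timer is held upright, facing the lens. I'll check its yaw from the foot's visible corners at (143,328), (175,433) and (298,405).

```bash
python3 - <<'E'
from h import *
c=cam("scene");W=[ray(260+x*160/600,150+y*160/600,.137,c)[:2] for x,y in((143,328),(175,433),(298,405))]
for a,b in((0,1),(1,2)):
    e=W[b]-W[a];print(np.degrees(np.arctan2(e[1],e[0])).round(1),np.linalg.norm(e).round(4))
print("centre",(W[0]+W[2])/2)
p,_=viewer.snapshot("scene")
hsv=cv2.cvtColor(p,cv2.COLOR_RGB2HSV);m=((hsv[...,1]<50)&(hsv[...,2]>165)).astype(np.uint8);m[:, :295]=0;m[:,345:]=0;m[:230]=0;m[270:]=0
v,u=np.nonzero(m)
cols=np.arange(309,336);bot=np.array([v[u==k].max() for k in cols])
B=np.array([ray(k,r+.5,.137,c)[:2] for k,r in zip(cols,bot)],np.float32);l=cv2.fitLine(B,cv2.DIST_HUBER,0,.01,.01).ravel();print("bottom edge",np.degrees(np.arctan2(l[1],l[0])).round(2))
rows=np.arange(240,263);lf=np.array([u[v==k].min() for k in rows])
B=np.array([ray(k,r,.137,c)[:2] for k,r in zip(lf,rows)],np.float32);l=cv2.fitLine(B,cv2.DIST_HUBER,0,.01,.01).ravel();print("left edge",np.degrees(np.arctan2(l[1],l[0])).round(2))
print(ctrl.sense()['qd'].round(3))
E
```

```text
-105.4 0.0682
-13.1 0.0653
centre [ 0.59291633 -0.04949108]Traceback (most recent call last):
  File "<stdin>", line 9, in <module>
    return umr_maximum(a, axis, None, out, keepdims, initial, where)
ValueError: zero-size array to reduction operation maximum which has no identity
```

The base sits about 3.5° counter-clockwise, which is the recess play taken up during winding. I'll correct it.

```bash
python3 shift.py '[{"d": [0,-0.001,0.0005],"twist": 0.03},{"d": [0,-0.001,0.0005],"twist": 0.06},{"d": [0,-0.001,0.0005],"twist": 0.06},{"d": [0,-0.001,0.0005],"twist": 0.06},{"d": [0,-0.001,0.0005],"twist": 0.06}]'
python3 - <<'E'
from h import *
go((.592,-.0505,.155),158)
p,d=viewer.snapshot("scene");c=cam("scene");P=cloud(d,c);X,Y,Z=np.moveaxis(P,-1,0);hsv=cv2.cvtColor(p,cv2.COLOR_RGB2HSV)
foot=(np.hypot(X-.591,Y+.05)<.06)&(hsv[...,1]<40)&(hsv[...,2]>170)&(Z>.125)&(Z<.145)
cn=np.argwhere(foot)[:,::-1];W=np.array([ray(u,v,.137,c)[:2]*1000 for u,v in cn],np.float32);print(cv2.minAreaRect(W))
print(ctrl.sense()['qd'].round(3))
E
```

```text
time: 16.7
eef_pos: [0.5921, -0.0509, 0.1554]
ee_rot: [0.0, 0.189, 0.982, 0.0]
contact_force: [0.4, 0.4, -2.2]
gripper_width: 0.656
finger_force: 53.8
t 16.7 p [ 0.5921 -0.0509  0.1554] yaw 158.25 tilt 0.0 q1,q7 [-0.11  1.27]
shift [0.0003 0.0004 0.0004] turn 0.004
((590.348876953125, -52.114131927490234), (65.27283477783203, 65.43142700195312), 71.42152404785156)
[ 0.002 -0.001  0.001  0.     0.001  0.    -0.   ]
```

The foot is at 71.4° against a wanted 71.5°, the position is within about 2 mm, and the arm is still. Handing in.

```bash
python3 -c "
from workcell import ctrl, viewer, order
print(order.hand_in())"
```

```text
the job is handed in; nothing more can be done
None
```

The timer is wound to its stop and held still, upright, in front of the webcam: pointer mark towards the lens within about 1°, middle about 12 cm away and within about 2 mm of the wanted spot by my measurements; I handed it in at about 17 s (no verdict was returned).

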